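Clamp the card-terminal bracket to the counter rail with a U-bolt

TASK

The card terminal's bracket hangs loose on the tube of the counter stand. Take the U-bolt from its wooden rest, straddle the tube with it and start both legs in the two holes of the bracket plate, let go of it while it stands there part-way in, then press it down from above until its crown sits fully home on the tube, upright. Press firmly but do not ram it, and do not push about or knock over the stamp, the toy car and the stapler.

Things in the scene. Friction and masses are not known exactly. Their poses are not given: they have to be found in the camera images.
- stand: Fixed grey counter stand. Origin: centre of its underside on the desk; z up, y along the tube, x across it to the customer side. Base 150 x 320 x 12 mm; two dark uprights 34 x 14 mm, 140 mm high, at y = +-146 mm; between them a steel tube, 25 mm diameter, axis 120 mm high. On the tube hangs a loose white bracket carrying a black card terminal on its +x side.
- tube_mid (a point): Point on the tube's axis, midway between the uprights, 120 mm above the desk; axes as the stand's. The bracket can slide along the tube: its middle starts anywhere from -12 to +12 mm in y from this point; that is NOT reported, find it by sight or touch. Stops at +-13 mm; sliding it takes about 6 N; it neither turns nor drops.
- plate_level (a point): Fixed point of the stand, 18 mm under tube_mid, at the level of the bracket plate's top face. Plate: white, 80 (x) by 100 (y) by 10 mm, with two 11 mm round through holes, chamfered mouths, at x = -19 and +19 mm, both at the plate's middle in y. Two black collars on the tube, 31 mm in diameter, 8 mm wide, 45 mm either side of that middle.
- clip_level (a point): Fixed point of the stand, 38 mm under tube_mid, level with the two orange spring clips under the plate. They bear on the outer sides of the legs from about 15 mm below the plate's top face on: a U-bolt started deeper than that stays where it is left, and takes about 4 to 9 N to push down the rest of the way, until it stops dead on the tube.
- ubolt: Loose steel U-bolt, 110 to 180 g, the same after a half turn about z. 8 mm round bar; straight legs with round tips, centre lines at x = +-19 mm, half-round crown. Origin: midway between the leg tips, at their lowest level; z towards the crown. Fully home its origin is 54.5 mm below the tube's axis; tips on the plate's top face: 18 mm below it.
- ubolt_top (a point): Centre of the flat top of the U-bolt's orange grip block, 100.5 mm above its leg tips. The block, 30 mm (x) by 16 mm (y) by 28 mm high, sits on the crown (the crown bar's outer top is 25 mm below this point). Grip it by its sides; press on this top.
- rest: Fixed wooden rest, 74 x 94 mm, 35 mm high, in which the U-bolt stands legs down at the start in two 11 mm holes (x = +-19 mm), its tips 5 mm above the desk. Origin: centre of its underside; x is the line through the holes.
- stamp: Bystander, loose: blue upright rubber stamp, 42 mm in diameter, 80 mm high. Origin: centre of its underside.
- toy_car: Bystander, loose: red toy car, 52 x 115 mm, 41 mm high, long along its y. Origin: centre of its underside.
- stapler: Bystander, loose: black stapler, 36 x 120 mm, 39 mm high, long along its y. Origin: centre of its underside.

How it is judged:
By the outcome, as a careful person would: the job done as asked, in the order asked, and still so for the second after the job is handed in, with the robot touching nothing.
It also fails if it takes over 64 s, if anything falls off the work surface, if the arm or the gripper's body presses on something with over 40 N, if the wrist force passes 120 N, or if a joint passes its speed limit or range.

ROBOT

A 7-joint arm with a two-finger parallel gripper is mounted at the origin on the work surface. World frame = base frame: x ahead of the robot, y to its left, z up, the work surface at z = 0. Lengths are in m, angles in rad, forces in N, time in s.
With the tool pointing down it reaches from about 0.425 to 0.825 m from the base axis. Payload 3.6 kg.
Tool frame: the origin (TCP) lies at the very end of the fingers, on their centre line; the grasp point (between the pads) lies 19 mm behind it (tcp_to_grasp is the distance from the TCP to the grasp point, in m); y points along the fingers, z is the direction in which the jaws open and shut, and the axes are right-handed (so a half turn about y gives the same grasp; the last joint's range is limited). The gripper opens to 85 mm and grips with 20 to 120 N. Pads are 22 mm wide; open, the fingers measure 114 mm over their backs; the gripper's body (76 mm by 85 mm) begins 54 mm behind the grasp point. The pads swing forward as they close: fully open they stand 13 mm farther back than shut.
Start: joints at [-1.187, 0.615, -0.013, 1.423, 0.008, 1.103, -0.04], TCP at [0.26, 0.596, 0.231] pointing down, gripper open.
Joint ranges: [-3.12, 3.12], [-0.3, 2.06], [-1.34, 1.32], [0.26, 2.42], [-1.36, 4.5], [0.01, 1.98], [-2.84, 2.84]. Speed limits (rad/s): [2.79, 2.79, 3.14, 3.14, 3.14, 3.14, 3.14].

INTERFACE

Orientations are given as a unit quaternion [x, y, z, w].
In Python, from cell import * gives the robot as it stands. The module is installed in compiled form; this text tells all that it offers.
- The arm moves only by the tool send_rows, never from a script. Its argument "targets" is a list of rows, each a list of 3 entries, a list of its own where there are three numbers: the shift along the tool's x, y, z in mm, then the turn about the tool's y in degrees, then the closure, from 0 (fully open) to 1 (shut). In form: [[[x, y, z], spin, claw], ...]. A call has 1 to 10 rows; each row shifts and turns the commanded pose from where the row before left it, along the tool's axes as they then stand; what a row does not reach is not made up. A row lasts 1/10 s, in which the tool goes at most 50 mm and 8.59 degrees, less where a joint would pass 70% of its speed; a pose out of reach is approached as far as the arm can. A call with a gripper value outside its range is refused whole. The fingers move at their own pace and stop on an object; "squeeze" is the grip in N (left out, the last holds). Time passes only in rows, so rows that do not move let the fingers close. It gives the time, the measured TCP pose, the force and the opening at its end, in the units of the state.
- sense(): the state, without advancing time (a new reading comes with each control period).
- capture(name): name is "side" or "top"; returns a dict with "frame" (420x560x3 uint8, red, green, blue), "z_map" (420x560 float32, m along the optical axis (not along the pixel's ray), 0 where there is no reading), "K" (3x3 intrinsics, pixels), "k1" (the pictures are not rectified: a ray, as slopes to the right and down, at radius r is drawn at 1 + k1 r^2 times it, then the intrinsics apply), "rvec" (rotation vector, rad) and "tvec" (3), from world to camera coordinates, as OpenCV has them. Camera axes: x right, y down, z forward; pixel columns grow to the right and rows downward; lengths in m; the calibration is good to about 2 mm. A picture is of the moment at which its call begins.
- sign_off(): hands the job in, once; it reports no verdict.
The state is a dict: "time_s": time; "joints": joint angles; "dq": joint speeds; "joint_efforts": joint torques, N m; "eef_pos": TCP position; "ee_rot": TCP orientation; "ft_force": force on the tool from outside, world axes, zero at the start; "torque": the same for the moment, N m; "opening": finger opening in m.
Only numpy, scipy, OpenCV 4.12 (cv2) and the standard library are available. Lean on these libraries where they do the work, as an engineer would, in place of code of your own. Each camera call takes 0.05 s, during which the arm holds its last target. There are 200 camera calls.

## Working session

There is one attempt and no reset: what is moved stays moved. The work goes in short steps, Python scripts to look and compute and a tool call to move; the robot and the scene stay as the last step left them, time stands still between calls to the robot, and variables do not carry over. Pictures are saved under pics/ and viewed, on a budget of 10 in all, crops included, one or two more only if the job needs it, and the job is handed in when it is done.

Besides the shell and the picture viewer there is one more tool, called after "Emit:" as a command line: name --argument value ..., lists and objects as JSON in quotes. send_rows: Moves the arm, as the interface text tells. Its arguments: {"type":"object","properties":{"targets":{"type":"array"},"squeeze":{"type":"number"}},"required":["targets"]}

```bash
mkdir -p pics; cat > h.py <<'E'
from cell import *
import numpy as np, cv2
from scipy.spatial.transform import Rotation as R
def cloud(c):
    K=c["K"];h,w=c["z_map"].shape
    u,v=np.meshgrid(np.arange(w),np.arange(h))
    d=rays(c,np.stack([u,v],-1).reshape(-1,2))
    Rm=cv2.Rodrigues(np.array(c["rvec"],float))[0]
    P=np.c_[d,np.ones(len(d))]*c["z_map"].reshape(-1,1)
    return ((P-np.array(c["tvec"]).ravel())@Rm).reshape(h,w,3)
def rays(c,uv):
    K=np.array(c["K"]);uv=np.asarray(uv,float)
    d=np.c_[(uv[:,0]-K[0,2])/K[0,0],(uv[:,1]-K[1,2])/K[1,1]]
    s=d.copy()
    for _ in range(20): s=d/(1+c["k1"]*(s**2).sum(1,keepdims=True))
    return s
def onplane(c,uv,z):
    s=rays(c,uv);Rm=cv2.Rodrigues(np.array(c["rvec"],float))[0]
    o=-Rm.T@np.array(c["tvec"]).ravel();D=np.c_[s,np.ones(len(s))]@Rm
    return o+D*((z-o[2])/D[:,2:3])
E
python3 - <<'E'
from h import *
for n in("top","side"):
    c=capture(n);cv2.imwrite(f"pics/{n}0.png",c["frame"][:,:,::-1])
    Rm=cv2.Rodrigues(np.array(c["rvec"],float))[0];print(n,-Rm.T@np.array(c["tvec"]).ravel(),Rm[2],c["K"][0][0],c["k1"])
s=sense();print(s);print(R.from_quat(s["ee_rot"]).as_matrix().round(3))
E
```

```text
top [0.30317254 0.04729047 1.27950205] [ 1.75123527e-01  2.73351766e-04 -9.84546431e-01] 481.2221569901785 0.046456569351465936
side [ 0.14758519 -0.47867983  0.68631589] [ 0.38307458  0.62031611 -0.68444269] 431.4235586100133 -0.006195457735982951
{'time_s': 0.1, 'joints': array([-1.1864845 ,  0.61586377, -0.01261999,  1.42475703,  0.00811378,
        1.10339629, -0.04039375]), 'dq': array([-2.61589387e-03, -1.20177391e-03,  1.31530389e-04, -3.67432482e-03,
       -1.33169109e-03, -4.22421832e-05, -8.81325545e-04]), 'joint_efforts': array([ 1.75126617e-03, -4.70381391e+01,  2.60263262e-01, -1.71570003e+01,
        1.00554706e-02,  5.85896341e-03,  5.78162851e-08]), 'eef_pos': array([0.25929377, 0.59528518, 0.23022111]), 'ee_rot': array([ 0.69307204, -0.14435366,  0.14403956, -0.691423  ]), 'ft_force': array([ 0.42498182,  0.28025695, -0.57475727]), 'torque': array([ 0.00972686,  0.04363692, -0.01041077]), 'opening': 0.08520071996615645}
[[ 0.917 -0.001  0.399]
 [-0.399 -0.002  0.917]
 [ 0.    -1.    -0.002]]
```

View pics/top0.png

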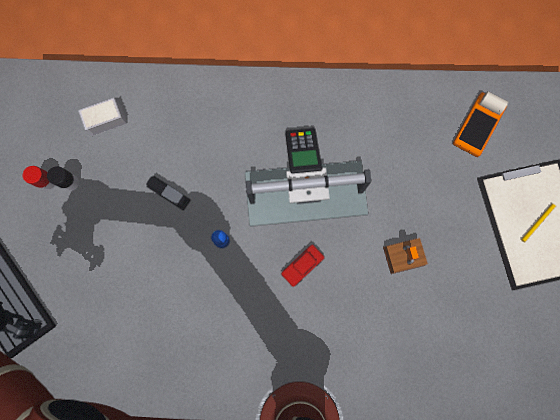

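View pics/side0.png

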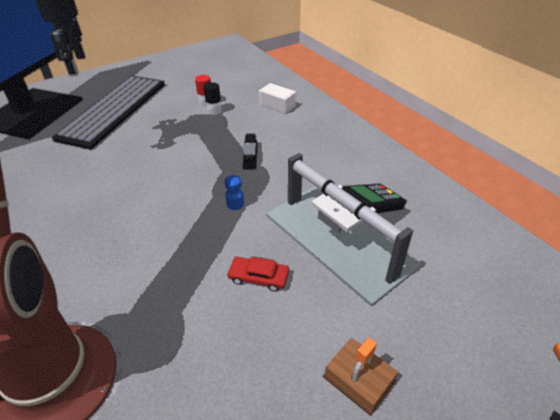

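The top view shows the stand around (308,185), with the bracket plate at about x 289–328. The rest with the U-bolt block is at (410,253), the car at (303,263) and the stamp at (220,238). The side view shows all of these unobstructed. Next I measure them.

```bash
python3 - <<'E'
from h import *
cs={n:capture(n) for n in("top","side")}
for n,c in cs.items():
    f=c["frame"];P=cloud(c);hsv=cv2.cvtColor(f,cv2.COLOR_RGB2HSV);H,S,V=[hsv[:,:,i].astype(int) for i in range(3)]
    print(n)
    reg=(np.abs(P[:,:,0]-.5)<.4)&(np.abs(P[:,:,1])<.32)&(c["z_map"]>0)
    ob=reg&(H<18)&(H>5)&(S>190)&(V>150)
    p=P[ob];print("block n",len(p),p.min(0),p.max(0))
    t=p[p[:,2]>.098];print(" top pts",len(t),t.mean(0))
    if len(t)>4: print(" rect",cv2.minAreaRect((t[:,:2]*1000).astype(np.float32)))
    rm=reg&(H<18)&(S>70)&(P[:,:,2]>.025)&(P[:,:,2]<.045)
    k=cv2.morphologyEx(rm.astype(np.uint8),cv2.MORPH_OPEN,np.ones((2,2)))
    nn,l,st,ce=cv2.connectedComponentsWithStats(k)
    for i in range(1,nn):
        if st[i,4]>150:
            q=P[l==i];print(" brown",st[i],q.mean(0),cv2.minAreaRect((q[:,:2]*1000).astype(np.float32)))
    tb=reg&(P[:,:,2]>.120)&(P[:,:,2]<.137)&(P[:,:,0]>.4)
    q=P[tb];print(" tube",len(q),q.mean(0),cv2.minAreaRect((q[:,:2]*1000).astype(np.float32)), q[:,2].max())
    pl=reg&(P[:,:,2]>.09)&(P[:,:,2]<.11)&(S<40)&(V>150)
    q=P[pl];print(" plate",len(q),q.mean(0),cv2.minAreaRect((q[:,:2]*1000).astype(np.float32)))
    up=reg&(P[:,:,2]>.137)&(P[:,:,2]<.148)&(P[:,:,0]>.4);nn,l,st,ce=cv2.connectedComponentsWithStats(up.astype(np.uint8))
    for i in range(1,nn):
        if st[i,4]>8: print(" upr",st[i],P[l==i].mean(0),P[l==i].min(0),P[l==i].max(0))
c=cs["top"]["frame"][150:280,230:440];d=cs["side"]["frame"][130:420,250:440]
a=cv2.resize(c,None,fx=3.7,fy=3.7,interpolation=cv2.INTER_CUBIC)
cv2.imwrite("pics/topc.png",a[:,:,::-1])
E
```

```text
top
block n 80 [ 0.40836602 -0.29831824  0.03086679] [ 0.4462361  -0.25856151  0.10774964]
 top pts 73 [ 0.42157309 -0.26835962  0.10382107]
 rect ((421.94708251953125, -268.4318542480469), (29.33884620666504, 15.842978477478027), 16.134973526000977)
 brown [387 240  41  34 786] [ 0.41769181 -0.26601102  0.03885124] ((382.2886962890625, -135.01351928710938), (69.53379821777344, 393.4244689941406), 15.28566837310791)
 brown [295 253  23  24 285] [ 0.38988819 -0.00717192  0.04274691] ((363.3142395019531, 16.185646057128906), (39.758419036865234, 129.9568634033203), 46.32480239868164)
 tube 1183 [ 0.58388704 -0.00691101  0.12940375] ((585.2381591796875, -6.4697723388671875), (33.92066192626953, 305.2175598144531), 7.155348300933838) 0.1369454798304104
 plate 624 [ 0.57566191 -0.0083923   0.10092616] ((585.59228515625, -7.010322570800781), (80.7403793334961, 99.94755554199219), 7.683008193969727)
 upr [364 169   8  13  62] [ 0.6048062  -0.15065385  0.13999837] [ 0.5885538  -0.15967912  0.13710618] [ 0.62021933 -0.14269315  0.14437436]
 upr [246 181   6  14  55] [0.5668582  0.13743689 0.1
[... 845 characters left out ...]
912
 plate 762 [ 0.5649959  -0.01206445  0.10344693] ((586.2152099609375, -7.971988677978516), (81.28639221191406, 101.33216857910156), 6.411330223083496)
 upr [288 153  15   9  82] [0.56797235 0.13546539 0.14089263] [0.55207777 0.12832325 0.13705692] [0.58442513 0.14510752 0.14348054]
 upr [327 180   5   3   9] [0.58174475 0.03510954 0.1381845 ] [0.57867407 0.03289438 0.13718761] [0.58594239 0.03940931 0.13968867]
 upr [360 203   6   4  11] [ 0.59206452 -0.05364611  0.13803762] [ 0.58611595 -0.05740422  0.13712144] [ 0.59819505 -0.0501519   0.13958514]
 upr [396 227  18  14 128] [ 0.60297862 -0.15365706  0.14124473] [ 0.58726825 -0.16066076  0.13716   ] [ 0.62197116 -0.14520265  0.1442783 ]
```

View pics/topc.png

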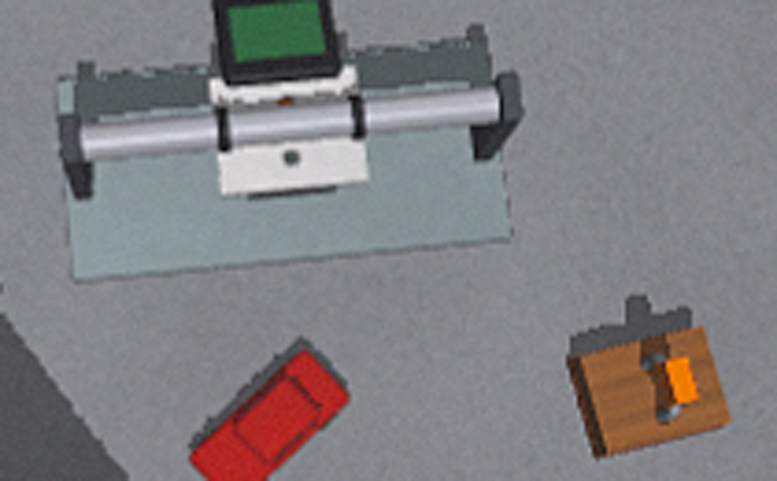

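The crop shows the near plate hole at crop (291,157), so full-frame (308.6,192.4). The collars sit on the tube at crop x 224 and 358. The block's yaw is about 16° and the stand's about 7.5°. Next I refine the hole position and plan the first moves.

```bash
cat >> h.py <<'E'
def plan(x,y,z,yaw):
    """remaining move in tool axes (mm) and spin (deg) to TCP x,y,z with tool z at yaw deg"""
    s=sense();M=R.from_quat(s["ee_rot"]).as_matrix();a=np.degrees(np.arctan2(M[1,2],M[0,2]))
    d=np.array([x,y,z])-s["eef_pos"]
    print("t",round(s["time_s"],2),"pos",(s["eef_pos"]*1000).round(1),"yaw",a.round(2),"tilt",np.degrees(np.arcsin(M[2,[0,2]])).round(2),"f",s["ft_force"].round(1),"open",round(s["opening"]*1000,1),"q",s["joints"].round(2))
    print("go world",(d*1000).round(1),"tool",(M.T@d*1000).round(1),"spin",round(-((yaw-a+180)%360-180),2))
E
python3 - <<'E'
from h import *
th=np.radians(7.5);ex=np.array([np.cos(th),np.sin(th)]);ey=np.array([-np.sin(th),np.cos(th)]);m=np.array([.5858,-.0066])
for n in("top","side"):
    c=capture(n);f=c["frame"];P=cloud(c);g=f.astype(int).sum(2)
    # in plate frame, on plane z=.102
    h,w=g.shape;u,v=np.meshgrid(np.arange(w),np.arange(h))
    Q=onplane(c,np.stack([u,v],-1).reshape(-1,2),.102)[:,:2].reshape(h,w,2)-m
    X,Y=Q@ex,Q@ey
    k=(abs(X+19)<9)&(abs(Y)<.02) if 0 else (abs(X+.019)<.010)&(abs(Y)<.022)
    dark=k&(g<.72*np.median(g[k]));wt=(np.median(g[k])-g)[dark]
    print(n,"hole px",dark.sum(),"xy stand mm",(np.average(X[dark],weights=wt)*1000).round(1),(np.average(Y[dark],weights=wt)*1000).round(1),"uv",u[dark].mean().round(1),v[dark].mean().round(1))
    Q=onplane(c,np.stack([u,v],-1).reshape(-1,2),.1345)[:,:2].reshape(h,w,2)-m
    X,Y=Q@ex,Q@ey;k=(abs(X)<.006)&(abs(Y)<.08)
    b=((Y[k]+.08)//.004).astype(int);print(" tube prof",[(round(-78+4*i),int(g[k][b==i].mean())) for i in range(40) if (b==i).any() and g[k][b==i].mean()<380])
    p=P.reshape(-1,3);A=(p[:,:2]-m)@ex;B=(p[:,:2]-m)@ey
    t=(A>.03)&(A<.2)&(abs(B)<.08)&(p[:,2]>.02);print(" terminal zmax",p[t][:,2].max(),"x range",A[t].min(),A[t].max())
    U=(p[:,2]>.137)&(p[:,2]<.146)&(abs(A)<.03)&(abs(B)>.12)&(abs(B)<.17);print(" uprights",A[U&(B>0)].mean(),A[U&(B<0)].mean(),B[U&(B>0)].mean(),B[U&(B<0)].mean())
plan(.48,.25,.231,-73.9)
E
```

```text
top hole px 16 xy stand mm -19.2 0.3 uv 308.2 192.4
 tube prof [(-46, 140), (-42, 194), (42, 311), (46, 129)]
 terminal zmax 0.11179799337195681 x range 0.030084703337384472 0.1719598578312343
 uprights 0.0012010099358444098 -6.186789230430843e-05 0.1462398104669716 -0.1452952047627816
side hole px 11 xy stand mm -18.3 -0.8 uv 335.7 209.8
 tube prof [(-50, 338), (-46, 107), (-42, 318), (42, 202), (46, 134)]
 terminal zmax 0.11120042085909182 x range 0.0328534633733143 0.16986150780218037
 uprights 0.0005813014962899686 -0.0021180208603637702 0.143084132708045 -0.1482050043861156
t 0.3 pos [259.4 595.7 230.9] yaw 66.47 tilt [-0.   -0.05] f [-0.7 -0.6 -0.2] open 85.3 q [-1.19  0.62 -0.01  1.42  0.01  1.1  -0.04]
go world [ 2.206e+02 -3.457e+02  1.000e-01] tool [ 3.402e+02  1.000e-01 -2.289e+02] spin 140.37
```

Emit:
send_rows --targets '[[[34,0,-23],0,0],[[34,0,-23],0,0],[[34,0,-23],0,0],[[34,0,-23],0,0],[[34,0,-23],0,0],[[34,0,-23],0,0],[[34,0,-23],0,0],[[34,0,-23],0,0],[[34,0,-23],0,0],[[34,0,-23],0,0]]'

```text
time_s: 1.3
eef_pos: [0.4802, 0.2478, 0.2315]
ee_rot: [-0.692, 0.144, -0.144, 0.692]
ft_force: [0.2, -0.7, -0.0]
opening: 0.085
```

Emit:
send_rows --targets '[[[0,0,0],8,0],[[0,0,0],8,0],[[0,0,0],8,0],[[0,0,0],8,0],[[0,0,0],8,0],[[0,0,0],8,0],[[0,0,0],8,0],[[0,0,0],8,0],[[0,0,0],8,0],[[0,0,0],8,0]]'

```text
time_s: 2.3
eef_pos: [0.4793, 0.2494, 0.2313]
ee_rot: [-0.436, 0.557, -0.557, 0.436]
ft_force: [0.5, -0.9, 0.1]
opening: 0.085
```

```bash
python3 -c "
from h import *
plan(.47,-.2,.231,-73.9)"
```

```text
t 2.3 pos [479.3 249.4 231.3] yaw -13.85 tilt [-0.01 -0.  ] f [ 0.5 -0.9  0.1] open 85.0 q [-0.78  0.46  0.39  1.75 -0.21  0.97 -0.55]
go world [-9.300e+00 -4.494e+02 -3.000e-01] tool [4.386e+02 3.000e-01 9.850e+01] spin 60.05
```

Emit:
send_rows --targets '[[[44,0,10],0,0],[[44,0,10],0,0],[[44,0,10],0,0],[[44,0,10],0,0],[[44,0,10],0,0],[[44,0,10],0,0],[[44,0,10],0,0],[[44,0,10],0,0],[[44,0,10],0,0],[[44,0,10],0,0]]'

```text
time_s: 3.3
eef_pos: [0.4736, -0.2035, 0.2315]
ee_rot: [0.438, -0.555, 0.555, -0.438]
ft_force: [1.2, -0.6, -0.0]
opening: 0.0855
```

Emit:
send_rows --targets '[[[0,0,0],8,0],[[0,0,0],8,0],[[0,0,0],8,0],[[0,0,0],8,0],[[0,0,0],8,0],[[0,0,0],8,0],[[0,0,0],8,0],[[0,0,0],4,0]]'

```text
time_s: 4.1
eef_pos: [0.4738, -0.2016, 0.2313]
ee_rot: [-0.1, 0.7, -0.7, 0.1]
ft_force: [0.3, 0.0, -0.1]
opening: 0.0851
```

```bash
python3 -c "
from h import *
plan(.4215,-.2685,.150,-73.9)"
```

```text
t 4.1 pos [ 473.8 -201.6  231.3] yaw -73.73 tilt [ 0. -0.] f [ 0.3  0.  -0.1] open 85.1 q [-0.14  0.49  0.75  1.83 -0.4   0.98 -0.51]
go world [-52.3 -66.9 -81.3] tool [68.9 81.3 49.6] spin 0.17
```

Emit:
send_rows --targets '[[[23,0,16.5],0,0],[[23,0,16.5],0,0],[[23,0,16.5],0,0],[[0,20,0],0,0],[[0,20,0],0,0],[[0,20,0],0,0],[[0,20,0],0,0],[[0,0,0],0,0]]'

```text
time_s: 4.9
eef_pos: [0.4203, -0.2675, 0.1493]
ee_rot: [-0.103, 0.701, -0.698, 0.1]
ft_force: [0.5, 1.0, 0.1]
opening: 0.0854
```

```bash
python3 -c "
from h import *
plan(.4215,-.2685,.072,-73.9)
c=capture('side');cv2.imwrite('pics/s1.png',cv2.resize(c['frame'][230:420,260:460],None,fx=3,fy=3)[:,:,::-1])"
```

```text
t 4.9 pos [ 420.3 -267.5  149.3] yaw -73.52 tilt [ 0.19 -0.24] f [0.5 1.  0.1] open 85.4 q [ 0.09  0.57  0.66  1.96 -0.49  0.78 -0.25]
go world [  1.2  -1.  -77.3] tool [-1.1 77.3  1.6] spin 0.38
```

View pics/s1.png

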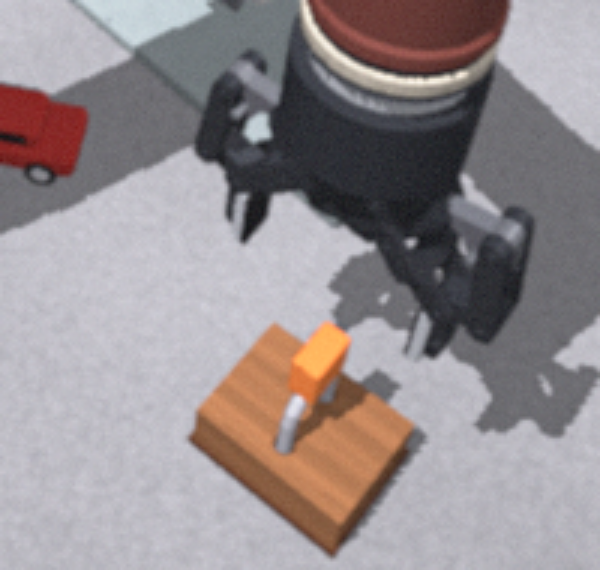

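The open fingers at (245,220) and (420,330) straddle the block at (318,360), and the jaw line runs across its 16 mm side. I'll go down and grip.

Emit:
send_rows --targets '[[[-1,20,1.5],0.3,0],[[0,20,0],0,0],[[0,20,0],0,0],[[0,17,0],0,0],[[0,0,0],0,0.3],[[0,0,0],0,0.6],[[0,0,0],0,1],[[0,0,0],0,1],[[0,0,0],0,1],[[0,0,0],0,1]]' --squeeze 50

```text
time_s: 5.95
eef_pos: [0.4236, -0.2708, 0.0752]
ee_rot: [0.099, -0.699, 0.701, -0.1]
ft_force: [1.0, -0.3, 4.3]
opening: 0.0151
```

Emit:
send_rows --targets '[[[0,0,0],0,1],[[0,0,0],0,1],[[0,0,0],0,1],[[0,0,0],0,1]]'

```text
time_s: 6.35
eef_pos: [0.4236, -0.2708, 0.0752]
ee_rot: [0.099, -0.7, 0.701, -0.1]
ft_force: [-0.2, -0.4, 6.2]
opening: 0.0152
```

```bash
python3 -c "
from h import *
plan(.4215,-.2685,.227,-73.9)"
```

```text
t 6.35 pos [ 423.6 -270.8   75.2] yaw -73.86 tilt [-0.09  0.1 ] f [-0.2 -0.4  6.2] open 15.2 q [ 0.17  0.68  0.55  2.02 -0.62  0.61 -0.15]
go world [ -2.1   2.3 151.8] tool [   1.1 -151.8   -2.6] spin 0.04
```

Emit:
send_rows --targets '[[[0,-5,0],0,1],[[0,-10,0],0,1],[[0,-20,0],0,1],[[0,-25,0],0,1],[[0,-30,0],0,1],[[0,-30,0],0,1],[[0,-20,0],0,1],[[0,-12,0],0,1],[[0,0,0],0,1]]'

```text
time_s: 7.25
eef_pos: [0.4233, -0.2704, 0.2276]
ee_rot: [0.099, -0.7, 0.701, -0.1]
ft_force: [-0.8, 0.6, -2.3]
opening: 0.0152
```

```bash
python3 -c "
from h import *
plan(.586,-.007,.227,-82.6)
for n in('top','side'):
    c=capture(n);P=cloud(c);hsv=cv2.cvtColor(c['frame'],cv2.COLOR_RGB2HSV);H,S,V=[hsv[:,:,i].astype(int) for i in range(3)]
    b=(H<18)&(H>5)&(S>170)&(V>120)&(abs(P[:,:,0]-.42)<.08)&(abs(P[:,:,1]+.27)<.08);print(n,b.sum(),P[b].min(0) if b.any() else '',P[b].max(0) if b.any() else '')
cv2.imwrite('pics/s2.png',cv2.resize(c['frame'][200:410,250:470],None,fx=2.8,fy=2.8)[:,:,::-1])"
```

```text
t 7.25 pos [ 423.3 -270.4  227.6] yaw -73.82 tilt [-0.11  0.1 ] f [-0.8  0.6 -2.3] open 15.2 q [ 0.02  0.47  0.75  1.86 -0.39  0.95 -0.34]
go world [162.7 263.4  -0.6] tool [-229.7    0.7 -207.6] spin 8.78
top 18 [ 0.38547655 -0.29840841  0.02830339] [ 0.46480101 -0.23155134  0.03738375]
side 197 [ 0.40658837 -0.28264561  0.23380207] [ 0.43423577 -0.26178455  0.27509616]
```

View pics/s2.png

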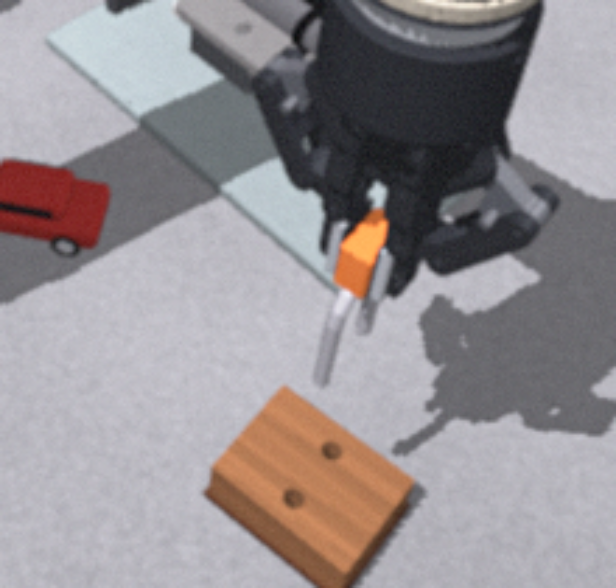

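The picture shows the U-bolt held upright between the pads (block at crop (360,250), legs hanging straight) and the empty rest below. Now I carry it over the tube.

Emit:
send_rows --targets '[[[-10,0,-9],0,1],[[-20,0,-18],0,1],[[-30,0,-27],0,1],[[-30,0,-27],0,1],[[-30,0,-27],0,1],[[-30,0,-27],0,1],[[-30,0,-27],0,1],[[-25,0,-23],0,1],[[-15,0,-14],0,1],[[-10,0,-9],0,1]]'

```text
time_s: 8.35
eef_pos: [0.5861, -0.0022, 0.2243]
ee_rot: [-0.102, 0.7, -0.699, 0.1]
ft_force: [0.2, -0.4, -2.0]
opening: 0.0152
```

Emit:
send_rows --targets '[[[0,0,0],3,1],[[0,0,0],3,1],[[0,0,0],2.8,1],[[0,0,0],0,1],[[0,0,0],0,1]]'

```text
time_s: 8.85
eef_pos: [0.5855, -0.0064, 0.2257]
ee_rot: [0.046, -0.706, 0.706, -0.045]
ft_force: [-0.3, 0.2, -1.8]
opening: 0.0154
```

```bash
python3 -c "
from h import *
plan(.586,-.007,.197,-82.6)
c=capture('side')
q=onplane(c,[[368.2,360.7],[354.6,377.9]],.035);print(q,q.mean(0),np.degrees(np.arctan2(*(q[0]-q[1])[[1,0]])),np.linalg.norm(q[0]-q[1]))
cv2.imwrite('pics/s3.png',cv2.resize(c['frame'][110:260,270:430],None,fx=4,fy=4,interpolation=2)[:,:,::-1])
t=capture('top');a=t['frame'][140:260,230:440];cv2.imwrite('pics/t3.png',cv2.resize(a,None,fx=3.7,fy=3.7)[:,:,::-1])
"
```

```text
t 8.85 pos [585.5  -6.4 225.7] yaw -82.62 tilt [ 0.08 -0.  ] f [-0.3  0.2 -1.8] open 15.4 q [-0.49  0.62  0.78  1.64 -0.48  1.08 -1.01]
go world [  0.5  -0.6 -28.7] tool [-0.5 28.7  0.7] spin -0.02
[[ 0.44255974 -0.26506169  0.035     ]
 [ 0.40594981 -0.27547118  0.035     ]] [ 0.42425478 -0.27026643  0.035     ] 15.872313291883273 0.03806106885732495
```

View pics/s3.png

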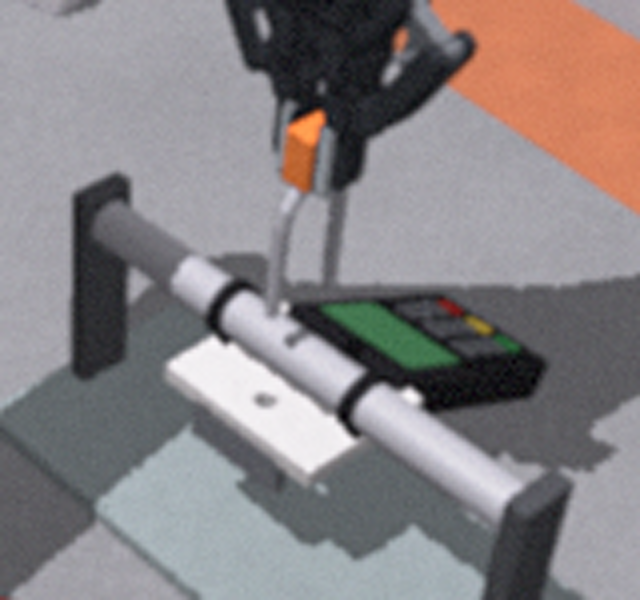

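The side view shows the legs above the tube, with the near tip at crop (275,310), and the plate hole at (265,400). Using the side camera, the rest holes agree with the measured grasp within 1 mm. I'll descend to straddle the tube, with tips just above the plate.

Emit:
send_rows --targets '[[[-1,5,1],0,1],[[0,5,0],0,1],[[0,5,0],0,1],[[0,5,0],0,1],[[0,5,0],0,1],[[0,5,0],0,1],[[0,5,0],0,1],[[0,5,0],0,1],[[0,4,0],0,1],[[0,0,0],0,1]]'

```text
time_s: 9.95
eef_pos: [0.5866, -0.007, 0.1816]
ee_rot: [-0.046, 0.706, -0.706, 0.045]
ft_force: [-0.7, -0.8, -1.3]
opening: 0.0155
```

```bash
python3 -c "
from h import *
plan(.5866,-.0073,.1722,-82.6)
c=capture('side')
cv2.imwrite('pics/s4.png',cv2.resize(c['frame'][130:240,300:400],None,fx=6,fy=5.4,interpolation=2)[:,:,::-1])
"
```

```text
t 9.95 pos [586.6  -7.  181.6] yaw -82.63 tilt [ 0.08 -0.01] f [-0.7 -0.8 -1.3] open 15.5 q [-0.47  0.67  0.74  1.69 -0.53  0.99 -0.97]
go world [-0.  -0.3 -9.4] tool [0.1 9.4 0.3] spin -0.03
```

View pics/s4.png

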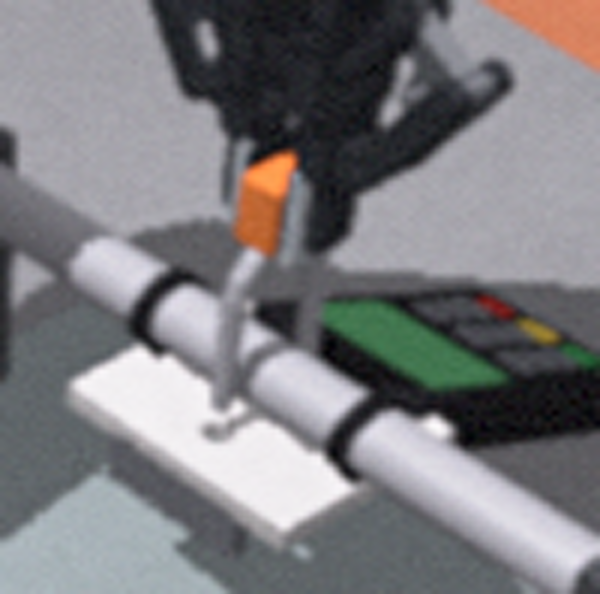

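The near leg tip is at crop (224,405), just above the hole at about (217,429), and the tube is straddled. I'll check the two numerically.

```bash
python3 -c "
from h import *
c=capture('side')
a=onplane(c,[[337.3,204.5]],.1124)[0];b=onplane(c,[[336.2,209.4]],.102)[0]
th=np.radians(7.4);E=np.array([[np.cos(th),np.sin(th)],[-np.sin(th),np.cos(th)]])
print(a,b,'hole-tip in stand frame mm',E@(b-a)[:2]*1000)
print('expected near tip', np.array([.5866,-.007])-.019*E[0])
g=c['frame'].astype(int).sum(2)[198:218,326:350];print(g)
"
```

```text
[ 0.57229477 -0.00790639  0.1124    ] [ 0.56933745 -0.00954322  0.102     ] hole-tip in stand frame mm [-3.14351076 -1.24229791]
expected near tip [ 0.56775825 -0.00944712]
[[719 723 729 721 658 503 378 329 349 399 397 406 355 302 284 311 400 549
  650 660 659 660 656 653]
 [719 721 720 721 715 671 523 442 380 368 413 402 335 298 279 309 423 597
  644 655 655 651 655 660]
 [719 718 719 722 723 721 701 654 509 405 411 398 342 284 280 350 492 580
  605 628 644 649 653 662]
 [717 718 721 721 725 723 728 726 672 518 430 385 331 276 275 353 500 552
  562 582 598 630 645 662]
 [717 719 721 717 719 720 725 727 705 535 419 368 319 281 265 327 451 516
  531 552 581 606 627 648]
 [721 718 717 718 721 721 724 724 708 524 417 361 345 392 321 310 392 458
  490 522 554 560 592 622]
 [722 716 720 720 716 719 723 728 705 535 412 345 428 550 480 374 365 381
  440 483 517 539 557 587]
 [719 718 717 716 719 720 724 730 704 572 437 452 557 704 637 458 374 355
  366 408 467 500 521 555]
 [723 720 717 713 718 717 723 732 718 678 619 619 681 698 574 438 409 381
  336 351 401 447 478 508]
 [724 719 717 714 
[... 393 characters left out ...]
16 726 721 722 724 716 702 608 510 507 560 630 701 724 716 723 717
  715 720 729 716 667 501]
 [662 693 724 723 722 721 729 724 707 688 688 694 712 717 720 718 714 713
  714 715 715 721 718 665]
 [545 622 701 722 723 720 722 725 720 721 726 721 722 719 720 708 715 717
  715 710 718 719 719 714]
 [479 528 599 689 714 733 722 720 722 722 720 725 723 717 721 714 714 712
  718 714 718 714 715 719]
 [404 470 518 570 665 711 726 723 721 720 713 720 720 717 715 706 711 712
  716 719 713 722 716 714]
 [327 393 440 497 551 632 694 719 724 725 715 717 723 715 713 715 705 714
  721 716 723 720 714 715]
 [270 297 348 428 487 523 593 678 712 722 719 719 714 718 721 714 712 711
  717 721 720 721 711 710]]
```

```bash
python3 -c "
from h import *
c=capture('side')
th=np.radians(7.4);E=np.array([[np.cos(th),np.sin(th)],[-np.sin(th),np.cos(th)]])
m=np.array([.5866,-.007]);n=m-.019*E[0]
pts=np.array([[*n,.1154],[*n,.1114],[*n,.102]])
print(cv2.projectPoints(pts,np.array(c['rvec'],float),np.array(c['tvec'],float),np.array(c['K'],float),np.array([c['k1'],0,0,0.]))[0].reshape(-1,2))
for uv in([336.8,203.7],[336.8,203.2]):
  a=onplane(c,[uv],.1154)[0];b=onplane(c,[[335.7,209.8]],.102)[0]
  print('tip-expected',E@(a[:2]-n)*1000,'hole-tip',E@(b-a)[:2]*1000,'hole-expected',E@(b[:2]-n)*1000)
"
```

```text
[[336.06829378 204.66965426]
 [335.90782414 206.17363701]
 [335.53474574 209.66996043]]
tip-expected [3.08841256 1.05973952] hole-tip [-3.10711054 -1.53636451] hole-expected [-0.01869797 -0.476625  ]
tip-expected [4.12453771 2.08694662] hole-tip [-4.14323568 -2.56357162] hole-expected [-0.01869797 -0.476625  ]
```

The image suggests the tip is about 1 mm off in x and y. The rest of the offset trades against height. I'll make a small correction and feel for the plate with gentle steps.

Emit:
send_rows --targets '[[[0.5,0,0.8],0,1],[[0,2,0],0,1],[[0,2,0],0,1],[[0,2,0],0,1],[[0,2,0],0,1],[[0,2,0],0,1],[[0,0,0],0,1]]'

```text
time_s: 10.8
eef_pos: [0.5864, -0.0079, 0.1719]
ee_rot: [-0.046, 0.706, -0.706, 0.045]
ft_force: [-0.2, -0.5, -1.9]
opening: 0.0155
```

```bash
python3 -c "
from h import *
plan(.5866,-.0078,.1722,-82.6);print(sense()['torque'])"
```

```text
t 10.8 pos [586.4  -7.9 171.9] yaw -82.63 tilt [ 0.05 -0.01] f [-0.2 -0.5 -1.9] open 15.5 q [-0.46  0.68  0.74  1.7  -0.54  0.97 -0.96]
go world [0.2 0.1 0.3] tool [-0.2 -0.3 -0.1] spin -0.03
[-0.00634476 -0.02422546  0.05302275]
```

Emit:
send_rows --targets '[[[0,1.5,0],0,1],[[0,1.5,0],0,1],[[0,1.5,0],0,1],[[0,0,0],0,1]]'

```text
time_s: 11.2
eef_pos: [0.5865, -0.008, 0.1675]
ee_rot: [-0.046, 0.706, -0.706, 0.045]
ft_force: [0.7, -0.3, -1.9]
opening: 0.0155
```

```bash
python3 -c "
from h import *
plan(.5866,-.0078,.1552,-82.6);print(sense()['torque'])
c=capture('side')
cv2.imwrite('pics/s5.png',cv2.resize(c['frame'][130:240,300:400],None,fx=6,fy=5.4,interpolation=2)[:,:,::-1])"
```

```text
t 11.2 pos [586.5  -8.  167.5] yaw -82.64 tilt [ 0.03 -0.  ] f [ 0.7 -0.3 -1.9] open 15.5 q [-0.46  0.68  0.73  1.71 -0.54  0.96 -0.96]
go world [  0.1   0.2 -12.3] tool [-0.2 12.3 -0.1] spin -0.04
[ 0.01399839 -0.0180419   0.05468964]
```

View pics/s5.png

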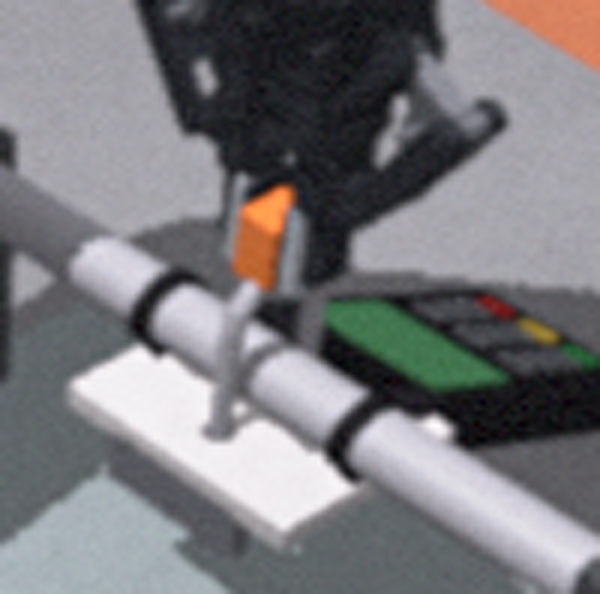

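The leg tip has gone into the near hole at crop (218,428) with no force. I'll continue down to about 20 mm depth, past the clips.

Emit:
send_rows --targets '[[[0,2,0],0,1],[[0,2,0],0,1],[[0,2,0],0,1],[[0,2,0],0,1],[[0,2,0],0,1],[[0,0,0],0,1]]'

```text
time_s: 11.85
eef_pos: [0.5864, -0.0079, 0.1574]
ee_rot: [-0.046, 0.706, -0.706, 0.045]
ft_force: [-0.1, 0.5, -1.9]
opening: 0.0151
```

Emit:
send_rows --targets '[[[0,2,0],0,1],[[0,2,0],0,1],[[0,1.5,0],0,1],[[0,0,0],0,1]]'

```text
time_s: 12.25
eef_pos: [0.5867, -0.008, 0.1523]
ee_rot: [0.045, -0.706, 0.706, -0.045]
ft_force: [1.5, 0.3, -2.6]
opening: 0.0153
```

```bash
python3 -c "
from h import *
plan(.5866,-.0078,.1520,-82.6);print(sense()['torque'])"
```

```text
t 12.25 pos [586.7  -8.  152.3] yaw -82.64 tilt [-0.  0.] f [ 1.5  0.3 -2.6] open 15.3 q [-0.45  0.7   0.72  1.72 -0.56  0.93 -0.95]
go world [-0.1  0.2 -0.3] tool [ 0.1  0.3 -0.2] spin -0.04
[ 0.01482119 -0.03412912 -0.04124549]
```

Emit:
send_rows --targets '[[[0,1.5,0],0,1],[[0,1.5,0],0,1],[[0,0,0],0,1]]'

```text
time_s: 12.55
eef_pos: [0.587, -0.0082, 0.1504]
ee_rot: [-0.045, 0.706, -0.706, 0.046]
ft_force: [-1.2, 0.2, 3.6]
opening: 0.0153
```

```bash
python3 -c "
from h import *
plan(.5866,-.0078,.1520,-82.6)
c=capture('side');P=cloud(c);hsv=cv2.cvtColor(c['frame'],cv2.COLOR_RGB2HSV);H,S,V=[hsv[:,:,i].astype(int) for i in range(3)]
b=(H<18)&(H>5)&(S>170)&(V>120)&(np.linalg.norm(P[:,:,:2]-[.587,-.007],axis=2)<.04);v,u=np.where(b)
for r in range(v.min(),v.max()+1): k=v==r;print(r,u[k].min() if k.any() else '',u[k].max() if k.any() else '',P[r,u[k],2].max().round(3) if k.any() else '')
th=np.radians(7.4);e=np.array([np.cos(th),np.sin(th)]);f=np.array([-e[1],e[0]]);m=np.array([.5867,-.008])
pts=[[*(m-.015*e+s*.008*f),z] for z in(.1827,.1547) for s in(1,-1)]
print(cv2.projectPoints(np.array(pts),np.array(c['rvec'],float),np.array(c['tvec'],float),np.array(c['K'],float),np.array([c['k1'],0,0,0.]))[0].reshape(-1,2))
"
```

```text
t 12.55 pos [587.   -8.2 150.4] yaw -82.64 tilt [-0.08 -0.01] f [-1.2  0.2  3.6] open 15.3 q [-0.45  0.7   0.72  1.72 -0.56  0.93 -0.94]
go world [-0.4  0.4  1.6] tool [ 0.4 -1.6 -0.5] spin -0.04
172 345 347 0.184
173 343 347 0.183
174 341 347 0.183
175 341 346 0.183
176 340 346 0.185
177 340 346 0.183
178 340 345 0.182
179 340 345 0.182
180 340 345 0.18
181 340 345 0.178
182 340 345 0.176
183 340 344 0.173
184 340 344 0.171
185 339 344 0.168
186 340 344 0.165
187 341 344 0.164
188 342 344 0.161
189 343 344 0.158
[[337.74221236 175.13944508]
 [343.9639685  179.28006105]
 [336.54837317 186.66061791]
 [342.61011673 190.83191153]]
```

Clip resistance is now about 5.5 N, and the block top at z≈0.183 puts the tips about 19 mm deep. I'll go 3 mm deeper, then release.

Emit:
send_rows --targets '[[[0,1.5,0],0,1],[[0,1.5,0],0,1],[[0,0,0],0,1],[[0,0,0],0,1]]'

```text
time_s: 13.0
eef_pos: [0.587, -0.0083, 0.1468]
ee_rot: [0.045, -0.705, 0.706, -0.046]
ft_force: [-0.8, 0.0, 4.7]
opening: 0.0149
```

```bash
python3 -c "
from h import *
plan(.5866,-.0078,.1490,-82.6)"
```

```text
t 13.0 pos [587.   -8.3 146.8] yaw -82.64 tilt [-0.06  0.03] f [-0.8  0.   4.7] open 14.9 q [-0.45  0.71  0.71  1.73 -0.56  0.92 -0.94]
go world [-0.4  0.5  2.2] tool [ 0.3 -2.2 -0.6] spin -0.04
```

Emit:
send_rows --targets '[[[0,0,0],0,0.8],[[0,0,0],0,0.5],[[0,0,0],0,0.3],[[0,0,0],0,0.3],[[0,0,0],0,0.3],[[0,-10,0],0,0.3],[[0,-20,0],0,0.3],[[0,-20,0],0,0.3],[[0,-20,0],0,0.3],[[0,-10,0],0,0.3]]'

```text
time_s: 14.0
eef_pos: [0.5876, -0.0086, 0.2289]
ee_rot: [0.044, -0.705, 0.706, -0.047]
ft_force: [0.7, 0.1, -0.0]
opening: 0.0599
```

Emit:
send_rows --targets '[[[0,0,0],0,1],[[0,0,0],0,1],[[0,0,0],0,1],[[0,0,0],0,1],[[0,0,0],0,1],[[0,0,0],0,1]]'

```text
time_s: 14.6
eef_pos: [0.5865, -0.008, 0.2259]
ee_rot: [0.046, -0.706, 0.706, -0.045]
ft_force: [-0.3, -0.2, -0.5]
opening: 0.0
```

```bash
cat >> h.py <<'E'
def block(c):
    P=cloud(c);hsv=cv2.cvtColor(c['frame'],cv2.COLOR_RGB2HSV);H,S,V=[hsv[:,:,i].astype(int) for i in range(3)]
    b=(H<18)&(H>5)&(S>170)&(V>120)&(np.linalg.norm(P[:,:,:2]-[.587,-.007],axis=2)<.04)
    return P[b]
E
python3 -c "
from h import *
plan(.587,-.0083,.190,-82.6)
c=capture('side');p=block(c);z=np.sort(p[:,2]);print(len(z),z[-30:].round(4));t=p[p[:,2]>z[-10]-.003];print(t.mean(0))
cv2.imwrite('pics/s6.png',cv2.resize(c['frame'][110:240,290:410],None,fx=5,fy=4.6,interpolation=2)[:,:,::-1])"
```

```text
t 14.6 pos [586.5  -8.  225.9] yaw -82.64 tilt [0.05 0.  ] f [-0.3 -0.2 -0.5] open 0.0 q [-0.48  0.62  0.78  1.64 -0.48  1.08 -1.01]
go world [  0.5  -0.3 -35.9] tool [-0.5 35.9  0.4] spin -0.04
187 [0.1788 0.1788 0.1788 0.1788 0.1789 0.1789 0.1789 0.179  0.179  0.1791
 0.1791 0.1791 0.1792 0.1792 0.1792 0.1793 0.1793 0.1793 0.1794 0.1794
 0.1794 0.1794 0.1796 0.1797 0.1798 0.18   0.1804 0.1804 0.1811 0.1814]
[ 0.584815   -0.01342206  0.17865747]
```

View pics/s6.png

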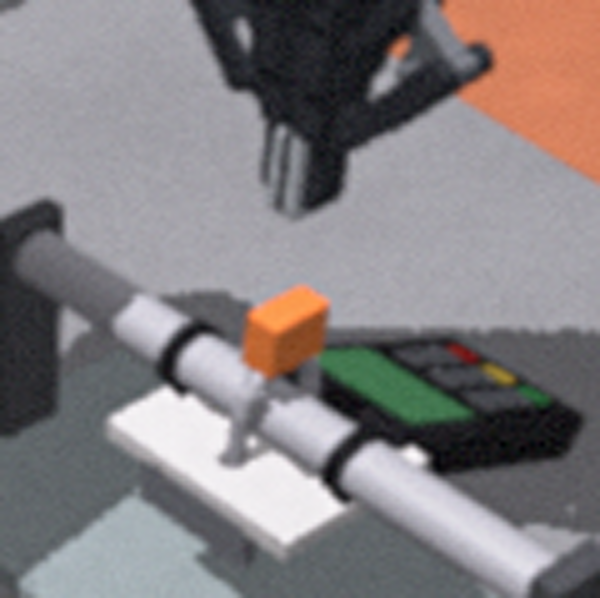

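The U-bolt stands upright and released, part-way in, with the block's top face at crop centre (288,311) and z≈0.179. I'll check the press point, then press.

```bash
python3 -c "
from h import *
c=capture('side');print(onplane(c,[[347.6,177.6]],.179))"
```

```text
[[ 0.58472744 -0.01428548  0.179     ]]
```

Emit:
send_rows --targets '[[[-0.5,10,0],0,1],[[0,12,0],0,1],[[0,10,0],0,1],[[0,6,0],0,1],[[0,4,0],0,1],[[0,0,0],0,1]]'

```text
time_s: 15.3
eef_pos: [0.5868, -0.0079, 0.1836]
ee_rot: [0.046, -0.706, 0.706, -0.045]
ft_force: [-0.9, 0.3, 0.3]
opening: 0.0001
```

```bash
python3 -c "
from h import *
c=capture('side')
th=np.radians(7.4);e=np.array([np.cos(th),np.sin(th)]);f=np.array([-e[1],e[0]]);m=np.array([.587,-.0083])
pts=[[*(m+a*.015*e+s*.008*f),.179] for a,s in((-1,1),(1,1),(1,-1),(-1,-1))]+[[*m,.179]]
q=cv2.projectPoints(np.array(pts),np.array(c['rvec'],float),np.array(c['tvec'],float),np.array(c['K'],float),np.array([c['k1'],0,0,0.]))[0].reshape(-1,2)
print((q-[290,110])*[5,4.6])
s=sense();print(cv2.projectPoints(s['eef_pos'][None],np.array(c['rvec'],float),np.array(c['tvec'],float),np.array(c['K'],float),np.array([c['k1'],0,0,0.]))[0])
cv2.imwrite('pics/s7.png',cv2.resize(c['frame'][140:220,310:390],None,fx=7,fy=7,interpolation=2)[:,:,::-1])"
```

```text
[[239.04054977 306.92467804]
 [294.88746943 277.23791732]
 [325.99578611 295.65170762]
 [270.05682879 325.99545796]
 [282.64848583 301.27100547]]
[[[346.75915576 173.2444267 ]]]
```

View pics/s7.png

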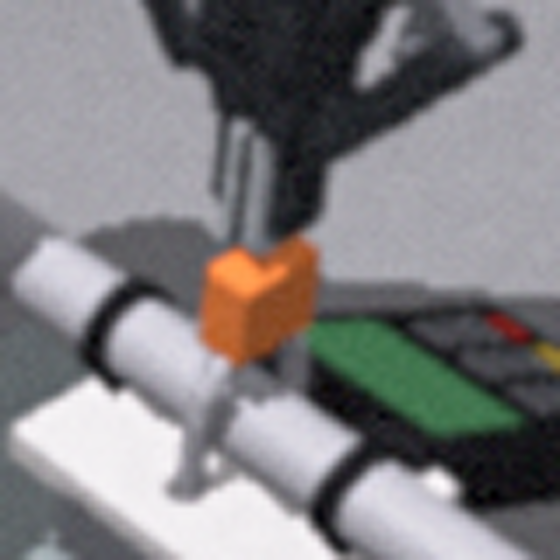

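The finger end at crop (257,245) is about over the block's top face, which spans (208,270) to (318,245). The model offset is mostly camera bias, with a lean of at most 1–2 mm. I'll press down in small steps.

Emit:
send_rows --targets '[[[0,2,0],0,1],[[0,2,0],0,1],[[0,2,0],0,1],[[0,2,0],0,1],[[0,0,0],0,1]]'

```text
time_s: 15.85
eef_pos: [0.5875, -0.008, 0.1765]
ee_rot: [0.045, -0.706, 0.706, -0.046]
ft_force: [1.0, 0.4, 1.0]
opening: -0.0004
```

Emit:
send_rows --targets '[[[0,2,0],0,1],[[0,2,0],0,1],[[0,2,0],0,1],[[0,0,0],0,1]]'

```text
time_s: 16.25
eef_pos: [0.5882, -0.0082, 0.1715]
ee_rot: [0.044, -0.706, 0.706, -0.046]
ft_force: [0.6, 0.8, 5.3]
opening: 0.0
```

Emit:
send_rows --targets '[[[0,2,0],0,1],[[0,2,0],0,1],[[0,1,0],0,1],[[0,0,0],0,1]]'

```text
time_s: 16.65
eef_pos: [0.5881, -0.0082, 0.1665]
ee_rot: [0.044, -0.706, 0.706, -0.046]
ft_force: [-0.6, -0.7, 5.1]
opening: -0.0002
```

Emit:
send_rows --targets '[[[0,1,0],0,1],[[0,1,0],0,1],[[0,0,0],0,1]]'

```text
time_s: 16.95
eef_pos: [0.5884, -0.0082, 0.1658]
ee_rot: [-0.044, 0.706, -0.705, 0.047]
ft_force: [-1.4, 1.2, 12.2]
opening: -0.0
```

Emit:
send_rows --targets '[[[0,1,0],0,1],[[0,1,0],0,1],[[0,0,0],0,1],[[0,0,0],0,1]]'

```text
time_s: 17.35
eef_pos: [0.5888, -0.0082, 0.1655]
ee_rot: [-0.044, 0.706, -0.705, 0.047]
ft_force: [-3.1, 2.5, 19.9]
opening: 0.0002
```

Emit:
send_rows --targets '[[[0,-5,0],0,1],[[0,-15,0],0,1],[[0,-30,0],0,1],[[0,-40,0],0,1],[[30,-20,0],0,1],[[45,0,0],0,1],[[45,0,0],0,1],[[30,0,0],0,1],[[0,0,0],0,1]]'

```text
time_s: 18.25
eef_pos: [0.4335, -0.0278, 0.2707]
ee_rot: [-0.046, 0.707, -0.704, 0.043]
ft_force: [1.3, 0.5, -0.4]
opening: 0.0002
```

```bash
python3 -c "
from h import *
plan(.45,-.008,.27,-82.6)
out=[]
for n,(a,b,d,e) in {'top':(150,230,240,380),'side':(140,220,290,430)}.items():
    c=capture(n);p=block(c);z=np.sort(p[:,2]);print(n,len(z),z[-12:].round(4));t=p[p[:,2]>.160]
    if len(t)>5:print(t.mean(0),cv2.minAreaRect((t[:,:2]*1000).astype(np.float32)))
    out.append(cv2.resize(c['frame'][a:b,d:e],None,fx=5,fy=3.75*1.0,interpolation=2) if 0 else cv2.resize(c['frame'][a:b,d:e],(525,300),interpolation=2))
cv2.imwrite('pics/f.png',np.vstack(out)[:,:,::-1])"
```

```text
t 18.25 pos [433.5 -27.8 270.7] yaw -82.8 tilt [ 0.25 -0.22] f [ 1.3  0.5 -0.4] open 0.2 q [-0.66  0.33  0.91  1.96 -0.31  1.   -1.05]
go world [16.5 19.8 -0.7] tool [-18.9   0.7 -17.5] spin -0.2
top 69 [0.1667 0.1669 0.1669 0.1672 0.1673 0.1673 0.1678 0.1682 0.1687 0.1687
 0.1689 0.169 ]
[ 0.58712688 -0.00954182  0.16478659] ((587.1828002929688, -9.99799633026123), (28.65800666809082, 13.686548233032227), 6.960954666137695)
side 174 [0.1685 0.1686 0.1687 0.1687 0.1687 0.1688 0.1688 0.169  0.1692 0.1693
 0.1693 0.17  ]
[ 0.585271   -0.01489482  0.16582455] ((586.2963256835938, -13.74515438079834), (27.349193572998047, 12.755758285522461), 2.588963508605957)
```

View pics/f.png

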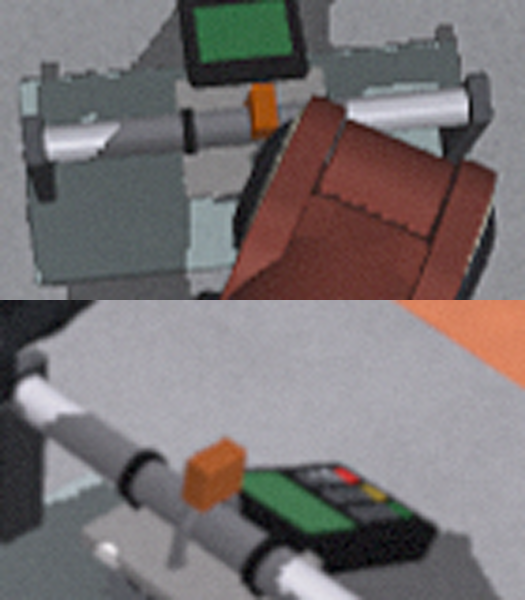

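The U-bolt is home (z≈0.166–0.168, 20 N at the stop), but both cameras hint at a lean towards −y. I'll clear the arm from the top view and measure the block top against the collars.

Emit:
send_rows --targets '[[[0,0,30],0,1],[[0,0,45],0,1],[[0,0,45],0,1],[[0,0,45],0,1],[[0,0,45],0,1],[[0,0,45],0,1],[[0,0,30],0,1],[[0,0,0],0,1]]'

```text
time_s: 19.15
eef_pos: [0.4746, -0.3157, 0.2707]
ee_rot: [0.044, -0.704, 0.708, -0.043]
ft_force: [0.6, 0.7, 0.5]
opening: -0.0
```

```bash
cat > lean.py <<'E'
from h import *
th=np.radians(7.4);ex=np.array([np.cos(th),np.sin(th)]);ey=np.array([-np.sin(th),np.cos(th)]);m=np.array([.5866,-.008])
for n in("top","side"):
    c=capture(n);g=c["frame"].astype(int).sum(2);h,w=g.shape;u,v=np.meshgrid(np.arange(w),np.arange(h));uv=np.stack([u,v],-1).reshape(-1,2)
    def prof(z,x0,hw):
        Q=onplane(c,uv,z)[:,:2].reshape(h,w,2)-m;return Q@ex*1000,Q@ey*1000
    X,Y=prof(.1355,0,0);cols=[]
    for s in(-45,45):
        k=(abs(X)<5)&(abs(Y-s)<12);wt=np.clip(0.7*np.median(g[k])-g,0,None)*k;cols.append((wt*Y).sum()/wt.sum())
    hsv=cv2.cvtColor(c['frame'],cv2.COLOR_RGB2HSV);H,S,V=[hsv[:,:,i].astype(int) for i in range(3)]
    X,Y=prof(.166,0,0);b=(H<18)&(H>3)&(S>150)&(V>80)&(abs(X)<50)&(abs(Y)<50)
    # top face: orange, brighter half / depth
    P=cloud(c);Zt=P[:,:,2];t=b&(Zt>.1635)
    print(n,"collars",np.round(cols,1),"mid",np.mean(cols).round(2),"orange",b.sum(),"top face",t.sum(),"X",X[t].mean().round(2),"Y",Y[t].mean().round(2),"extent Y",np.percentile(Y[t],[2,98]).round(1),"X",np.percentile(X[t],[2,98]).round(1))
    q=(P[b]-[*m,0])@np.array([[*ex,0],[*ey,0],[0,0,1]]).T*1000
    # -y side face points: tilt from slope of y vs z
    s=q[(q[:,2]>142)&(q[:,2]<162)]
    if len(s)>15:
        A=np.c_[s[:,2]-152,s[:,0],np.ones(len(s))];lo=s[:,1]<np.median(s[:,1])+4
        r=np.linalg.lstsq(A[lo],s[lo,1],rcond=None)[0];print("  -y face dy/dz deg",np.degrees(np.arctan(r[0])).round(2),"n",lo.sum(),"y at 152:",r[2].round(2),"resid",np.std(s[lo,1]-A[lo]@r).round(2))
    cv2.imwrite(f"pics/l_{n}.png",c["frame"][:,:,::-1])
a=cv2.imread("pics/l_top.png")[155:215,260:365];b=cv2.imread("pics/l_side.png")[150:220,310:390]
cv2.imwrite("pics/lean.png",np.vstack([cv2.resize(a,(560,320),interpolation=2),cv2.resize(b,(560,280*560//320*1000//1750),interpolation=2)]))
E
python3 lean.py
```

```text
top collars [-43.   46.8] mid 1.91 orange 93 top face 51 X -1.74 Y -1.48 extent Y [-8.1  4.9] X [-14.6  12.9]
  -y face dy/dz deg -29.25 n 21 y at 152: 4.47 resid 4.34
side collars [-44.7  44.4] mid -0.18 orange 198 top face 77 X -0.46 Y -4.95 extent Y [-12.2   2.4] X [-14.6  13.6]
  -y face dy/dz deg -2.02 n 82 y at 152: -9.92 resid 1.16
```

View pics/lean.png

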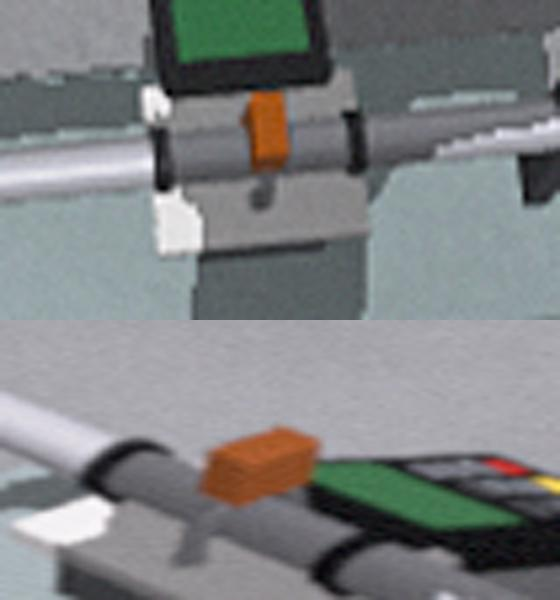

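The crop shows the collars at 163 and 355 (middle 259) and the block top centred near 269. The top camera puts the block top 3.4 mm off the collar middle, the side camera 4.8 mm, both towards −y. That is a lean of about 2–4°. I'll straighten it by closing the parallel pads on the block, then press again.

```bash
python3 -c "
from h import *
plan(.5872,-.008,.2707,-82.6)"
```

```text
t 19.25 pos [ 475.6 -310.4  270.3] yaw -82.66 tilt [ 0.08 -0.02] f [-0.1  0.6  0. ] open 0.1 q [ 0.04  0.55  0.82  1.63 -0.43  1.15 -0.48]
go world [111.6 302.4   0.4] tool [-149.3   -0.5 -285.6] spin -0.06
```

Emit:
send_rows --targets '[[[-10,0,-20],0,0],[[-15,0,-30],0,0],[[-20,0,-38],0,0],[[-20,0,-38],0,0],[[-20,0,-38],0,0],[[-20,0,-38],0,0],[[-20,0,-38],0,0],[[-14,0,-25],0,0],[[-10,0,-20],0,0],[[0,0,0],0,0]]'

```text
time_s: 20.25
eef_pos: [0.5872, -0.0004, 0.2699]
ee_rot: [-0.05, 0.707, -0.704, 0.049]
ft_force: [-0.0, 0.9, -0.8]
opening: 0.0857
```

```bash
python3 -c "
from h import *
plan(.5872,-.008,.142,-82.6)"
```

```text
t 20.25 pos [ 5.872e+02 -4.000e-01  2.699e+02] yaw -81.96 tilt [ 0.05 -0.21] f [-0.   0.9 -0.8] open 85.7 q [-0.52  0.59  0.83  1.57 -0.46  1.19 -1.03]
go world [  -0.    -7.6 -127.9] tool [  1.  127.9   8. ] spin 0.64
```

Emit:
send_rows --targets '[[[0,20,0],0,0],[[0,25,0],0,0],[[0,25,0],0,0],[[0,20,0],0,0],[[0,0,0],0,0],[[0,0,0],0,0]]'

```text
time_s: 20.85
eef_pos: [0.5861, -0.0081, 0.1817]
ee_rot: [0.046, -0.706, 0.706, -0.045]
ft_force: [0.4, -0.5, -0.0]
opening: 0.0848
```

```bash
python3 -c "
from h import *
plan(.5872,-.008,.142,-82.6)"
```

```text
t 20.85 pos [586.1  -8.1 181.7] yaw -82.62 tilt [0.01 0.02] f [ 0.4 -0.5 -0. ] open 84.8 q [-0.48  0.68  0.77  1.69 -0.54  1.   -0.96]
go world [  1.1   0.1 -39.7] tool [-1.1 39.7 -0. ] spin -0.02
```

Emit:
send_rows --targets '[[[-1,13,0],0,0.3],[[0,13,0],0,0.5],[[0,13,0],0,0.5],[[0,0,0],0,0.7],[[0,0,0],0,1],[[0,0,0],0,1],[[0,0,0],0,1],[[0,0,0],0,1],[[0,0,0],0,1]]' --squeeze 40

```text
time_s: 21.75
eef_pos: [0.5868, -0.008, 0.1421]
ee_rot: [0.046, -0.706, 0.706, -0.045]
ft_force: [0.5, -0.6, -4.6]
opening: 0.0152
```

```bash
python3 -c "
from h import *
plan(.5872,-.008,.142,-82.6);print(sense()['torque'])"
```

```text
t 21.75 pos [586.8  -8.  142.1] yaw -82.63 tilt [0.05 0.01] f [ 0.5 -0.6 -4.6] open 15.2 q [-0.46  0.72  0.73  1.73 -0.59  0.92 -0.92]
go world [ 0.4  0.  -0.1] tool [-0.4  0.1  0. ] spin -0.03
[-0.18397068  0.13363342  0.03478579]
```

The pads are flat on the block (15.2 mm opening, the same as in the first grasp). I'll release slowly, rise, close and press again at the same spot.

Emit:
send_rows --targets '[[[0,0,0],0,0.7],[[0,0,0],0,0.5],[[0,0,0],0,0.4],[[0,0,0],0,0.4],[[0,-10,0],0,0.4],[[0,-20,0],0,0.4],[[0,-20,0],0,0.4],[[0,-10,0],0,0.4],[[0,0,0],0,0.4]]'

```text
time_s: 22.65
eef_pos: [0.5882, -0.0083, 0.2043]
ee_rot: [0.044, -0.705, 0.706, -0.047]
ft_force: [-1.0, 0.2, 0.1]
opening: 0.0514
```

```bash
python3 lean.py; python3 -c "
from h import *
plan(.5872,-.008,.17,-82.6)"
```

```text
top collars [-42.6   nan] mid nan orange 2 top face 2 X -24.25 Y 41.89 extent Y [37.4 46.4] X [-45.8  -2.7]
side collars [-44.7  45.4] mid 0.34 orange 210 top face 87 X 0.8 Y -3.05 extent Y [-11.    5.1] X [-12.5  15. ]
  -y face dy/dz deg -2.79 n 81 y at 152: -9.45 resid 1.14
t 22.75 pos [586.8  -7.7 202. ] yaw -82.62 tilt [ 0.03 -0.03] f [0.6 0.4 0.2] open 51.0 q [-0.49  0.65  0.79  1.67 -0.52  1.04 -0.97]
go world [  0.4  -0.3 -32. ] tool [-0.4 32.   0.4] spin -0.02lean.py:9: RuntimeWarning: invalid value encountered in scalar divide
  k=(abs(X)<5)&(abs(Y-s)<12);wt=np.clip(0.7*np.median(g[k])-g,0,None)*k;cols.append((wt*Y).sum()/wt.sum())
```

I'll press again, clear the arm, then measure tilt directly from plane fits to the block faces, averaging a few depth frames.

Emit:
send_rows --targets '[[[0,0,0],0,1],[[0,0,0],0,1],[[0,0,0],0,1],[[0,0,0],0,1],[[0,10,0],0,1],[[0,10,0],0,1],[[0,8,0],0,1],[[0,2,0],0,1],[[0,0,0],0,1]]'

```text
time_s: 23.65
eef_pos: [0.5868, -0.0079, 0.1716]
ee_rot: [0.046, -0.706, 0.706, -0.045]
ft_force: [0.4, -0.1, 0.1]
opening: 0.0
```

Emit:
send_rows --targets '[[[0,2,0],0,1],[[0,2,0],0,1],[[0,1,0],0,1],[[0,1,0],0,1],[[0,0,0],0,1]]'

```text
time_s: 24.15
eef_pos: [0.5872, -0.008, 0.1665]
ee_rot: [0.045, -0.706, 0.706, -0.046]
ft_force: [0.5, -0.0, 1.0]
opening: -0.0002
```

Emit:
send_rows --targets '[[[0,1,0],0,1],[[0,1,0],0,1],[[0,1,0],0,1],[[0,1,0],0,1],[[0,0,0],0,1],[[0,0,0],0,1]]'

```text
time_s: 24.75
eef_pos: [0.588, -0.008, 0.1658]
ee_rot: [-0.044, 0.706, -0.705, 0.047]
ft_force: [-4.8, 1.9, 16.9]
opening: -0.0
```

Emit:
send_rows --targets '[[[0,-5,0],0,1],[[0,-15,0],0,1],[[0,-30,0],0,1],[[0,-40,0],0,1],[[20,-10,20],0,1],[[30,0,38],0,1],[[30,0,38],0,1],[[30,0,38],0,1],[[20,0,38],0,1],[[0,0,45],0,1]]'

```text
time_s: 25.75
eef_pos: [0.4831, -0.2409, 0.2626]
ee_rot: [-0.045, 0.707, -0.705, 0.044]
ft_force: [1.0, -0.6, 0.6]
opening: 0.0002
```

Emit:
send_rows --targets '[[[0,0,45],0,1],[[0,0,30],0,1],[[0,0,0],0,1]]'

```text
time_s: 26.05
eef_pos: [0.4938, -0.3198, 0.2623]
ee_rot: [0.043, -0.704, 0.707, -0.042]
ft_force: [0.1, 0.3, -0.0]
opening: 0.0003
```

```bash
python3 lean.py; cat > tilt.py <<'E'
from h import *
th=np.radians(7.4);F=np.array([[np.cos(th),np.sin(th),0],[-np.sin(th),np.cos(th),0],[0,0,1]])
for n in("side","top"):
    cs=[capture(n) for _ in range(6)];c=cs[0];c["z_map"]=np.median([k["z_map"] for k in cs],0)
    p=(block(c)-[.587,-.008,0])@F.T*1000
    rng=np.random.default_rng(0)
    for ax,nm in((2,"top"),(1,"-y face"),(0,"-x face")):
        best=None
        for _ in range(3000):
            q=p[rng.choice(len(p),3,False)];v=np.cross(q[1]-q[0],q[2]-q[0]);L=np.linalg.norm(v)
            if L<30: continue
            v/=L
            if abs(v[ax])<.9: continue
            i=abs((p-q[0])@v)<1.0
            if best is None or i.sum()>best.sum(): best=i
        if best is None: continue
        q=p[best];mu=q.mean(0);v=np.linalg.svd(q-mu)[2][2];v*=np.sign(v[ax])
        print(n,nm,"n",best.sum(),"centre",mu.round(1),"normal deg",np.degrees(np.arcsin(v)).round(1))
E
python3 tilt.py
```

```text
top collars [-43.1  47.4] mid 2.12 orange 95 top face 54 X -1.36 Y -0.76 extent Y [-7.5  6.3] X [-14.3  14.8]
  -y face dy/dz deg 23.3 n 16 y at 152: -5.48 resid 3.01
side collars [-44.7  45.3] mid 0.33 orange 196 top face 83 X 0.34 Y -4.53 extent Y [-12.3   3.3] X [-13.2  14.3]
  -y face dy/dz deg -2.47 n 78 y at 152: -9.44 resid 1.13
side top n 56 centre [  0.5  -5.1 167.6] normal deg [ 2.1 -6.3 83.3]
side -y face n 91 centre [ -0.3  -9.8 156.1] normal deg [ 0.4 89.5  0.4]
side -x face n 35 centre [-11.9  -5.4 156.3] normal deg [83.9  5.2 -3.2]
top top n 53 centre [  0.5  -1.2 164.8] normal deg [ 3.9  0.9 86. ]
top -y face n 13 centre [  4.   -2.1 159.9] normal deg [ 6.6 83.3 -0.8]
top -x face n 9 centre [ 17.4  -2.2 144.2] normal deg [69.9 -6.2 19.1]
```

```bash
python3 -c "
from h import *
s=sense();print(s['time_s'],s['ft_force'].round(1),sign_off())"
```

```text
the job is handed in; nothing more can be done
26.75 [-0.2  0.5 -0. ] None
```

The U-bolt is fully home on the tube, and I handed the job in at 26.75 s. I gripped it from the rest, straddled the tube and started both legs with no contact force. I let go with the tips about 23 mm below the plate's top face, held by the clips. Then I pressed it down from above with closed fingers until it stopped dead.

**Seating:** the press stopped at a block-top height of 165.8 mm, against 166 mm expected. The force was about 20 N on the first press and 17 N on the second. The arm ended well clear and touching nothing.

**Upright:** after the first press the cameras hinted at a 2–4° lean, so I closed the pads on the block once, released, and pressed it home again. The last checks disagree:
- The largest face fit (side camera, 91 points) reads 0.4° off vertical.
- The fits with fewer points are noisier, reading 1–6°.
- The block top still measures 3–5 mm off the collar middle towards −y. I put part of that down to play in the holes and camera bias, so a lean of 1–2° cannot be ruled out.

**Bystanders:** I did not measure the stamp, toy car or stapler again at the end. The arm passed well above them.

I viewed 12 pictures, two over the budget, to check the lean.

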